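Clamp a specimen mount in the bench chuck

ROBOT

A 6-joint arm with a two-finger parallel gripper is mounted at the origin on a cart in front of the work surface, level with it; the furniture and walls round the work are solid. World frame = base frame: x ahead of the robot, y to its left, z up, the work surface at z = 0. Lengths are in m, angles in rad, forces in N, time in s.
With the tool pointing down it reaches from about 0.25 to 0.725 m from the base axis. Payload 4 kg.
Tool frame: the origin (TCP) lies at the very end of the fingers, on their centre line; the grasp point (between the pads) lies 19 mm behind it; z points along the fingers, y is the line along which they close (so a half turn about z gives the same grasp; the last joint's range is limited). The gripper opens to 85 mm and grips with 20 to 120 N. Pads are 22 mm wide; open, the fingers measure 114 mm over their backs; the gripper's body (76 mm by 85 mm) begins 54 mm behind the grasp point. The pads swing forward as they close: fully open they stand 13 mm farther back than shut.
Start: joints at [1.289, 0.241, 0.005, 1.335, 0, 1.571], TCP at [0.139, 0.48, 0.231] pointing down, gripper open.
Joint ranges: [-2.72, 2.72], [-1.05, 1.87], [-1.09, 1.28], [-1.99, 2.15], [-1.42, 1.44], [-3.14, 3.14]. Speed limits (rad/s): [2.79, 2.79, 3.14, 3.14, 3.14, 3.14].

INTERFACE

Orientations are given as a unit quaternion [x, y, z, w].
In Python, from workcell import bot, vision, workorder gives the robot as it stands.
- The arm moves only by the shell command python3 -m creep 'ROWS' [OPENING]. ROWS is JSON, a list of rows, each a list of 2 entries, a list of its own where there are three numbers: the shift along the tool's x, y, z in mm, then the turn, a rotation vector about the tool's x, y, z in rad. In form: [[[dx, dy, dz], [wx, wy, wz]], ...]. A call has 1 to 12 rows; each row shifts and turns the commanded pose from where the row before left it, along the tool's axes as they then stand; what a row does not reach is not made up. A row lasts 1/8 s, in which the tool goes at most 62.5 mm and 10.7 degrees, less where a joint would pass 70% of its speed; a pose out of reach is approached as far as the arm can. A call is refused whole if a number of a shift passes 62.5 or a number of a turn 0.188, either way. A call with a gripper value outside its range is refused whole. OPENING is the finger opening in mm, from 0 to 85.4, set as the call begins (- or left out, the last holds). The fingers move at their own pace and stop on an object; the grip force is fixed at half the most. Time passes only in rows, so rows that do not move let the fingers close. It gives the time, the measured TCP pose, the force, the opening and the grip force at its end, in the units of the state.
- bot.get_obs(): the state, without advancing time (a new reading comes with each control period).
- vision.camera(name): name is "scene" or "top"; returns a dict with "image" (384x512x3 uint8, blue, green, red), "z_map" (384x512 float32, m along the optical axis (not along the pixel's ray), 0 where there is no reading), "K" (3x3 intrinsics, pixels), "rvec" (rotation vector, rad) and "tvec" (3), from world to camera coordinates, as OpenCV has them. Camera axes: x right, y down, z forward; pixel columns grow to the right and rows downward; lengths in m; the calibration is good to about 2 mm. A picture is of the moment at which its call begins.
- workorder.job_done(): hands the job in; it is judged then, once.
Trained networks look in a picture, given as the dict that the camera call returned (one of the last four; its "shot" number tells which), for a name from the list of things; names that differ only in an ending like _2 or _b are one class to them, and where a whole thing is asked for, a point or a joint stands for the part that bears it (a point fixed in the world has none). Each returns a list of dicts, best first, with "score" (0 to 1); they miss things now and then, are a little off and sometimes report something else, mostly with a low value. They report only what shows in the picture. A call takes as long as a camera call. They do not tell look-alikes from the thing itself.
- vision.spot_in(picture, query): "position" ([column, row] in pixels, amid what is visible of it).
- vision.place_of(picture, query): "position" ([column, row] in pixels: a listed point, or the origin of a listed thing).
The state is a dict: "clock": time; "joint_pos": joint angles; "joint_vel": joint speeds; "tau": joint torques, N m; "eef_pos": TCP position; "tool_rot": TCP orientation; "ft_force": force on the tool from outside, world axes, zero at the start; "ft_torque": the same for the moment, N m; "grip_width": finger opening in m; "grasp_force": force on a finger pad.
Only numpy, scipy, OpenCV 4.12 (cv2) and the standard library are available. Lean on these libraries where they do the work, as an engineer would, in place of code of your own. Each camera call takes 0.05 s, during which the arm holds its last target. There are 200 camera calls.

TASK

Clamp the black specimen mount in the bench chuck: stand it, polished face up, on the chuck's seat between the open jaws and press it down firmly so that it lies flat. Then turn the knurled sleeve clockwise (seen from above) until all three jaws hold the mount firmly, and let go. Leave the green mount, the timer, the smallest beaker and the steel weight where they are.

Things in the scene. Friction and masses are not known exactly. Their poses are not given: they have to be found in the camera images.
- specimen_black: Loose black resin specimen mount: upright cylinder 25 mm in diameter, 28 mm high, about 60 g, with a small bright steel inset in its top (polished) face. Starts standing face up on the bench. Origin: centre of its underside; z up through the polished face.
- specimen_green: The other mount, same size, green resin with a copper inset: not wanted, leave it.
- chuck: Chuck standing nose up, fixed to the bench: round grey flange 90 mm in diameter, 9 mm high at its edge, with a sleeve, a seat and three jaws above it, all on one vertical axis. Origin: on that axis at bench height; z up. At the chuck's own yaw the first jaw lies at its +x, the others 120 degrees apart.
- sleeve_grip (a point): Point on the chuck's axis 44 mm above the bench, 4 mm below the top of the sleeve. The sleeve is a dark steel knurled cylinder 56 mm in diameter from 17 to 48 mm above the bench (vertical side from 19 to 45 mm); grip it across its diameter from above, at any yaw, with the mount standing between the fingers. Once seated the mount's top is 77 mm above the bench.
- sleeve (a joint): Turn of the sleeve, rad, 0 (jaws fully open) to 1.6; grows clockwise seen from above. Starts at 0 to 0.25. Each rad moves each jaw 4 mm inwards, all together; the jaws touch a 25 mm mount at about 1.13 rad, and turning on by 0.1 to 0.2 rad clamps it. Turning takes about 0.2 N m (friction), rising by some 0.3 N m once the jaws bear on the mount; the friction keeps the sleeve where it is left, so the jaws stay tight.
- seat: Flat round aluminium seat of the chuck, 48 mm in diameter. Origin: centre of its top face, 49 mm above the bench, on the chuck's axis.
- jaw_0: One of three steel jaws, blocks 7 mm radially, 10 mm wide, rising 10 mm above the seat. Origin: middle of the inner face, at seat height; 17 mm from the axis when the sleeve is at 0, so that a 25 mm mount then has 4.5 mm all round. Its x axis points outwards. Turning the sleeve moves it; it cannot be pushed by itself. Its face is smooth, so that the closing jaws slide a mount set off-centre to the middle.
- jaw_1: Second jaw, as jaw_0.
- jaw_2: Third jaw, as jaw_0.
- lab_timer: Loose white timer, 62x66x19 mm, a bystander. Origin: centre of its underside.
- beaker_50: Loose glass beaker, the smallest, 46 mm across, 59 mm high, a bystander. Origin: centre of its underside.
- weight_500g: Loose steel weight with a knob, 38 mm across, 58 mm high, a bystander. Origin: centre of its underside.
Things that resemble listed ones, but are neither listed nor needed, are in the scene too. What is shaped like the chuck but orange or red is not meant.

How it is judged:
On the way, in this order (a step that is already met when the one before it is completed fails the run):
1. the black mount stands on the seat between the open jaws and is pressed down on it with over 3 N (contact force between specimen_black and seat above 3 N and horizontal distance between specimen_black and seat below 0.007 m and z of specimen_black in the frame of seat below 0.003 m and angle between specimen_black's own z axis and vertical below 0.1 rad and value of joint sleeve below 0.9 rad), for 0.05 s.
2. the sleeve is turned until every jaw bears on the mount with over 3 N (value of joint sleeve above 1 rad and contact force between each of jaw_0, jaw_1, jaw_2 and specimen_black above 3 N), for 0.2 s.
At the end, for the whole second after the job is handed in: The black mount stands face up on the seat (within 2 mm in height, 3 mm of the axis, 3.4 degrees of upright), at rest, with each of the three jaws pressing on it with over 2 N (contact force between each of jaw_0, jaw_1, jaw_2 and specimen_black above 2 N and horizontal distance between specimen_black and seat below 0.003 m and z of specimen_black in the frame of seat between -0.002 and 0.002 m and angle between specimen_black's own z axis and vertical below 0.06 rad and linear speed of specimen_black below 0.01 m/s); the robot touches nothing.
It fails at once if the green mount is moved over 30 mm (distance of specimen_green from where it was at the start of the episode above 0.03 m).
It fails at once if the timer is moved over 30 mm (distance of lab_timer from where it was at the start of the episode above 0.03 m).
It fails at once if the smallest beaker is moved over 30 mm (distance of beaker_50 from where it was at the start of the episode above 0.03 m).
It fails at once if the steel weight is moved over 30 mm (distance of weight_500g from where it was at the start of the episode above 0.03 m).
It also fails if it takes over 54 s, if anything falls off the work surface, if the arm or the gripper's body presses on something with over 40 N, if the wrist force passes 120 N, or if a joint passes its speed limit or range.

## Working session

There is one attempt and no reset: what is moved stays moved. The work goes in short steps, Python scripts to look and compute and a shell command to move; the robot and the scene stay as the last step left them, time stands still between calls to the robot, and variables do not carry over. Pictures are saved under pics/ and viewed, at most 10 in all, crops included, and the job is handed in when it is done.

```bash
ls; mkdir -p pics; cat > h.py <<'E'
import numpy as np,cv2
from workcell import bot,vision,workorder
def ray(p,px):
    R,_=cv2.Rodrigues(np.array(p["rvec"],float)); t=np.array(p["tvec"],float).ravel()
    d=R.T@np.linalg.solve(np.array(p["K"],float),np.array([px[0],px[1],1.])); return -R.T@t,d
def at_z(p,px,z):
    c,d=ray(p,px); return c+d*(z-c[2])/d[2]
def at_depth(p,px):
    c,d=ray(p,px); return c+d*p["z_map"][int(round(px[1])),int(round(px[0]))]
def proj(p,X):
    return cv2.projectPoints(np.array(X,float).reshape(-1,3),np.array(p["rvec"],float),np.array(p["tvec"],float),np.array(p["K"],float),None)[0].reshape(-1,2)
E
python3 - <<'E'
from h import *
print(bot.get_obs())
for c in("scene","top"):
    p=vision.camera(c); cv2.imwrite(f"pics/{c}0.png",p["image"])
    c0,_=ray(p,(0,0)); print(c,c0)
    for q in["specimen_black","chuck","seat","sleeve_grip","jaw_0","lab_timer","beaker_50","weight_500g"]:
        for r in vision.place_of(p,q)[:4]:
            print(q,round(r["score"],2),np.round(r["position"],1),at_depth(p,r["position"]).round(3),at_z(p,r["position"],{"seat":.049,"sleeve_grip":.044,"jaw_0":.049}.get(q,0)).round(3))
E
```

```text
pics
{'clock': 0.0, 'joint_pos': array([ 1.28900196e+00,  2.41407949e-01,  3.73521973e-03,  1.33517309e+00,
       -2.01721162e-06,  1.57080260e+00]), 'joint_vel': array([-0.00190607,  0.00120504,  0.00046122,  0.00013302, -0.00072961,
        0.00082982]), 'tau': array([ 8.48774216e-04, -3.72319043e+01,  2.52407777e+01,  1.68503128e-02,
        1.25710553e-04, -1.80209490e-06]), 'eef_pos': array([0.13886911, 0.47968702, 0.23041964]), 'tool_rot': array([ 1.40434496e-01,  9.90089442e-01, -1.01473285e-03, -1.42904730e-04]), 'ft_force': array([0.22930172, 0.29464791, 0.11799908]), 'ft_torque': array([-0.07445687, -0.0014916 ,  0.0296946 ]), 'grasp_force': 0.0, 'grip_width': 0.0855094340589687}
scene [-0.44362036 -0.50129463  0.96970643]
specimen_black 0.4 [220.9 194.7] [0.499 0.107 0.015] [0.514 0.117 0.   ]
chuck 0.67 [239.5 234.8] [ 0.346 -0.049  0.034] [ 0.375 -0.032  0.   ]
chuck 0.64 [275.4 213.2] [ 0.485 -0.103  0.03 ] [ 0.515 -0.09   0.   ]
chuck 0.6 [289.1 190.5] [ 0.605 -0.098  0.034] [ 0.642 -0.083  0.   ]
chuck 0.31 [189.7 192.4] [0.461 0.208 0.015] [0.475 0.219 0.   ]
seat 0
[... 1151 characters left out ...]
] [ 0.624 -0.095  0.05 ] [ 0.634 -0.097  0.   ]
seat 0.54 [259.3 236.8] [ 0.379 -0.037  0.052] [ 0.379 -0.037  0.049]
seat 0.51 [278.6 154.7] [ 0.639 -0.094  0.055] [ 0.64  -0.095  0.049]
seat 0.43 [272.3 194.1] [ 0.513 -0.076  0.053] [ 0.513 -0.076  0.049]
sleeve_grip 0.84 [259.1 237.7] [ 0.376 -0.036  0.045] [ 0.376 -0.036  0.044]
sleeve_grip 0.59 [274.2 193.5] [ 0.516 -0.082  0.046] [ 0.516 -0.082  0.044]
lab_timer 0.85 [317.2 226.5] [ 0.415 -0.221  0.017] [ 0.416 -0.224  0.   ]
lab_timer 0.51 [128.2 153.7] [0.641 0.393 0.029] [0.647 0.402 0.   ]
beaker_50 0.77 [128.2 153.3] [0.643 0.394 0.025] [0.649 0.402 0.   ]
weight_500g 0.5 [374.4 166.2] [ 0.61  -0.403  0.032] [ 0.616 -0.412  0.   ]
```

```bash
python3 - <<'E'
import cv2
a=cv2.imread("pics/top0.png")[110:290,90:410]; cv2.imwrite("pics/t0c.png",cv2.resize(a,(800,450),interpolation=cv2.INTER_CUBIC))
a=cv2.imread("pics/scene0.png")[120:290,130:400]; cv2.imwrite("pics/s0c.png",cv2.resize(a,(800,504),interpolation=cv2.INTER_CUBIC))
E
```

```text
(no output)
```

View pics/t0c.png

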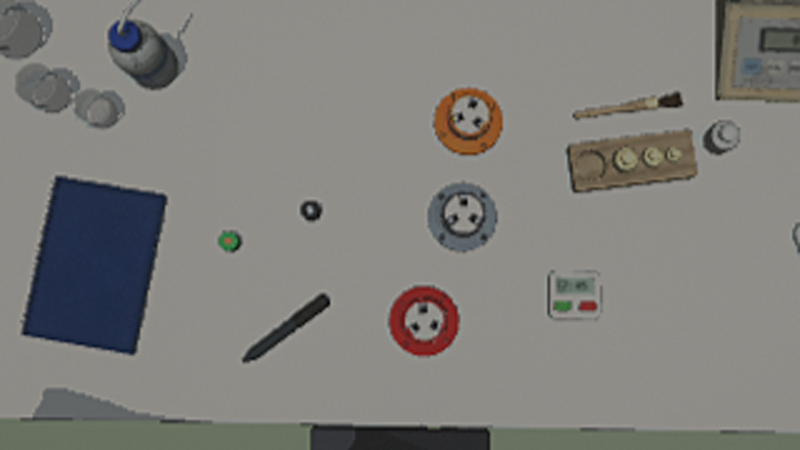

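View pics/s0c.png

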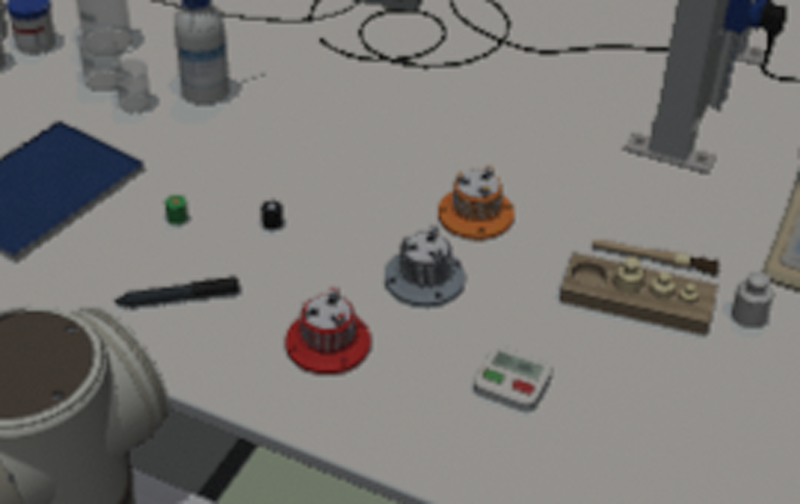

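The top view (crop ÷2.5, plus offset 90,110) shows these candidates:
- **Mounts:** black at about (214,194), green at about (182,206), and a dark pen at about (205,241) that could be mistaken for one. I choose (214,194): round, black, with a bright inset.
- **Chucks:** grey at about (275,196), orange at about (277,158), red at about (259,239). I choose the grey one.

Next I refine both positions and check the mount in a close crop.

```bash
cat >> h.py <<'E'
def cloud(p):
    h,w=p["z_map"].shape; u,v=np.meshgrid(np.arange(w),np.arange(h))
    d=np.linalg.solve(np.array(p["K"],float),np.stack([u,v,np.ones_like(u)]).reshape(3,-1).astype(float))
    R,_=cv2.Rodrigues(np.array(p["rvec"],float)); t=np.array(p["tvec"],float).reshape(3,1)
    X=(R.T@(d*p["z_map"].reshape(1,-1)-t)).T.reshape(h,w,3); X[p["z_map"]==0]=np.nan; return X
def near(p,c,r,z0,z1):
    X=cloud(p); m=(np.hypot(X[...,0]-c[0],X[...,1]-c[1])<r)&(X[...,2]>z0)&(X[...,2]<z1); return X[m],m
def circ(P):
    (x,y),r=cv2.minEnclosingCircle(P[:,:2].astype(np.float32)); return np.round([x,y,r],4)
E
python3 - <<'E'
from h import *
for c in("scene","top"):
    p=vision.camera(c)
    for n,c0,r,z0,z1 in[("mount",(.507,.113),.03,.02,.036),("bench",(.507,.113),.06,-.01,.01),("flange",(.512,-.082),.06,.005,.014),("seat",(.512,-.08),.035,.044,.055),("jaws",(.512,-.08),.035,.055,.07)]:
        P,m=near(p,c0,r,z0,z1)
        if len(P): print(c,n,len(P),P.mean(0).round(4),circ(P),np.median(P[:,2]).round(4))
    if c=="top":
        g=p["image"].max(2); 
        # mount: dark pixels, projected to z=28mm; flange outline by ellipse of non-bench pixels
        a=p["image"][180:215,195:235]; b=p["image"][175:220,252:297]
        cv2.imwrite("pics/c1.png",np.hstack([cv2.resize(a,(457,400),interpolation=cv2.INTER_CUBIC),cv2.resize(b,(340,400)[::1],interpolation=cv2.INTER_CUBIC)]))
        X=near(p,(.512,-.08),.035,.055,.07)[0]; print(X.round(4).tolist())
E
```

```text
scene mount 39 [0.5081 0.1088 0.0258] [0.5098 0.1118 0.0144] 0.0267
scene bench 569 [ 5.032e-01  1.113e-01 -4.000e-04] [0.5071 0.113  0.06  ] -0.0003
scene flange 197 [ 0.4903 -0.0928  0.0099] [ 0.5043 -0.0863  0.0457] 0.01
scene seat 141 [ 0.5033 -0.0875  0.0489] [ 0.5037 -0.0869  0.0275] 0.0485
scene jaws 19 [ 0.5089 -0.0864  0.0583] [ 0.5078 -0.0875  0.0246] 0.0584
top mount 50 [0.5157 0.1118 0.0273] [0.5155 0.1119 0.0122] 0.0272
top bench 998 [5.060e-01 1.131e-01 1.000e-04] [0.5071 0.113  0.06  ] 0.0003
top flange 278 [ 0.5101 -0.0834  0.0098] [ 0.5118 -0.0811  0.0588] 0.01
top seat 207 [ 0.5112 -0.0844  0.0491] [ 0.5116 -0.084   0.0277] 0.0491
top jaws 25 [ 0.5113 -0.0825  0.0595] [ 0.5113 -0.0839  0.0237] 0.059
[[0.5345, -0.0806, 0.0607], [0.5345, -0.0837, 0.0609], [0.5347, -0.0869, 0.0598], [0.5318, -0.0807, 0.0573], [0.5317, -0.0838, 0.0582], [0.5313, -0.0868, 0.0618], [0.5283, -0.0807, 0.0597], [0.5288, -0.0871, 0.0564], [0.5128, -0.0653, 0.0558], [0.5062, -0.0653, 0.0584], [0.5068, -0.1028, 0.058], [0.5031, -0.0622, 0.0577], [0.5026, -0.0652, 0.0626], [0.5026, -0.0683, 0.0634], [0.5031, -0.0994, 0.0628], [0.5038, -0.1029, 0.0564], [0.5032, -0.1057, 0.0629], [0.4997, -0.0684, 0.0607], [0.4998, -0.0716, 0.0601], [0.5005, -0.0998, 0.0574], [0.5, -0.1025, 0.0632], [0.4967, -0.0654, 0.059], [0.4969, -0.0686, 0.0576], [0.4973, -0.1028, 0.0586], [0.4906, -0.0748, 0.0585]]
```

View pics/c1.png

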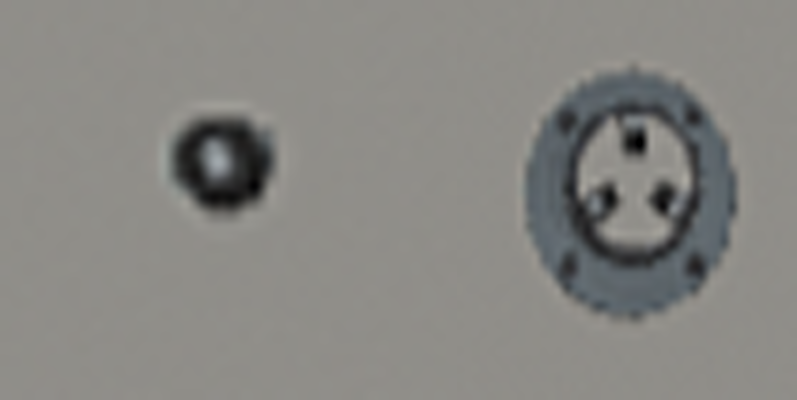

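The crop confirms the choices: a round black mount with a bright inset at (214,194), and the grey chuck at (275,197) with its jaws open and one pointing at +x. The two cameras disagree by about 6 mm in x, so I'll move over the mount and check against the fingers.

```bash
python3 -m creep '[[[-46,-25,10],[0,0,0]],[[-46,-25,10],[0,0,0]],[[-46,-25,10],[0,0,0]],[[-46,-25,10],[0,0,0]],[[-46,-25,10],[0,0,0]],[[-46,-25,10],[0,0,0]],[[-46,-25,10],[0,0,0]],[[-46,-25,10],[0,0,0]],[[-46,-25,10],[0,0,0]],[[-46,-25,10],[0,0,0]],[[0,0,0],[0,0,0]]]' 85
python3 - <<'E'
from h import *
p=vision.camera("scene"); o=bot.get_obs(); t=o["eef_pos"]; print(t,o["tool_rot"],o["joint_pos"])
from scipy.spatial.transform import Rotation as Ro
R=Ro.from_quat(o["tool_rot"]).as_matrix(); print(R.round(3))
im=cv2.resize(p["image"],None,fx=6,fy=6,interpolation=cv2.INTER_CUBIC)
c=proj(p,t)[0]
for X,col in[(t,(0,0,255)),(t+R[:,1]*.0427,(0,255,0)),(t-R[:,1]*.0427,(0,255,0)),([.5155,.1118,.028],(255,0,255)),([.5098,.1098,.028],(255,255,0))]:
    u=proj(p,X)[0]*6+2.5; cv2.circle(im,tuple(int(a) for a in u),3,col,-1)
x,y=int(c[0]*6),int(c[1]*6); cv2.imwrite("pics/s1.png",im[max(0,y-300):y+300,max(0,x-350):x+350])
E
```

```text
clock: 2.38
eef_pos: [0.5131, 0.1096, 0.1303]
tool_rot: [0.143, 0.99, -0.0, -0.0]
ft_force: [-0.5, -0.2, -0.7]
grip_width: 0.0851
grasp_force: 0.0
[0.51181323 0.1108669  0.13058006] [ 1.42049754e-01  9.89859290e-01 -1.24559293e-04 -6.61689356e-04] [ 2.13188405e-01  3.53234733e-01 -1.10919907e-01  1.10796898e+00
  2.27364575e-04  4.98252041e-01]
[[-0.96   0.281 -0.001]
 [ 0.281  0.96  -0.   ]
 [ 0.001 -0.    -1.   ]]
```

View pics/s1.png

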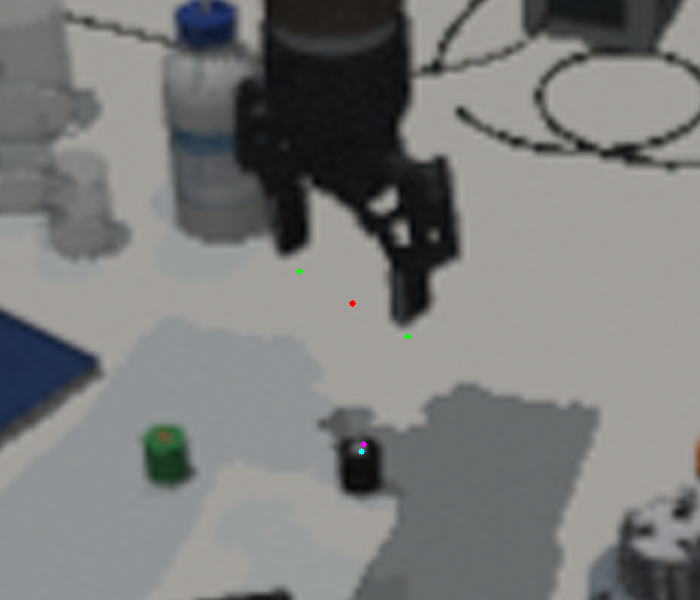

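In the view, the finger tips match their projected points to about 3 mm once the 13 mm swing-back is allowed for. The mount top at crop (357,440) agrees with the top-camera estimate (magenta), so I use the top camera's position. Next I descend and grasp high on the mount so the fingers clear the jaws later.

```bash
python3 -m creep '[[[-3,2,40],[0,0,0]],[[0,0,40],[0,0,0]],[[0,0,25],[0,0,0]],[[0,0,12],[0,0,0]],[[0,0,0],[0,0,0]]]' 85
python3 -m creep '[[[0,0,0],[0,0,0]],[[0,0,0],[0,0,0]],[[0,0,0],[0,0,0]],[[0,0,0],[0,0,0]],[[0,0,0],[0,0,0]],[[0,0,0],[0,0,0]]]' 18
```

```text
clock: 3.05
eef_pos: [0.5141, 0.1139, 0.0142]
tool_rot: [0.14, 0.99, -0.0, -0.001]
ft_force: [0.0, -0.3, 0.6]
grip_width: 0.0849
grasp_force: 0.0
clock: 3.8
eef_pos: [0.5154, 0.1133, 0.0152]
tool_rot: [0.141, 0.99, 0.0, 0.001]
ft_force: [-0.6, -0.6, 6.0]
grip_width: 0.0223
grasp_force: 58.6
```

The opening reads 22.3 mm, not 25, so I lift and look before going on.

```bash
python3 -m creep '[[[0,0,-15],[0,0,0]],[[0,0,-40],[0,0,0]],[[0,0,-40],[0,0,0]],[[0,0,0],[0,0,0]]]'
python3 - <<'E'
from h import *
p=vision.camera("scene"); o=bot.get_obs(); t=o["eef_pos"]; print(t)
im=cv2.resize(p["image"],None,fx=8,fy=8,interpolation=cv2.INTER_CUBIC)
for X,col in[(t,(0,0,255)),(t-[0,0,.0135],(0,255,0)),(t+[0,0,.0145],(255,0,255))]:
    u=proj(p,X)[0]*8+3.5; cv2.circle(im,tuple(int(a) for a in u),2,col,-1)
c=proj(p,t)[0]; x,y=int(c[0]*8),int(c[1]*8); cv2.imwrite("pics/s2.png",cv2.resize(im[y-220:y+180,x-250:x+250],(750,600)))
E
```

```text
clock: 4.3
eef_pos: [0.5178, 0.114, 0.1136]
tool_rot: [0.14, 0.99, 0.002, 0.004]
ft_force: [0.2, 0.5, -0.2]
grip_width: 0.022
grasp_force: 59.0
[0.51627109 0.11363642 0.11149693]
```

View pics/s2.png

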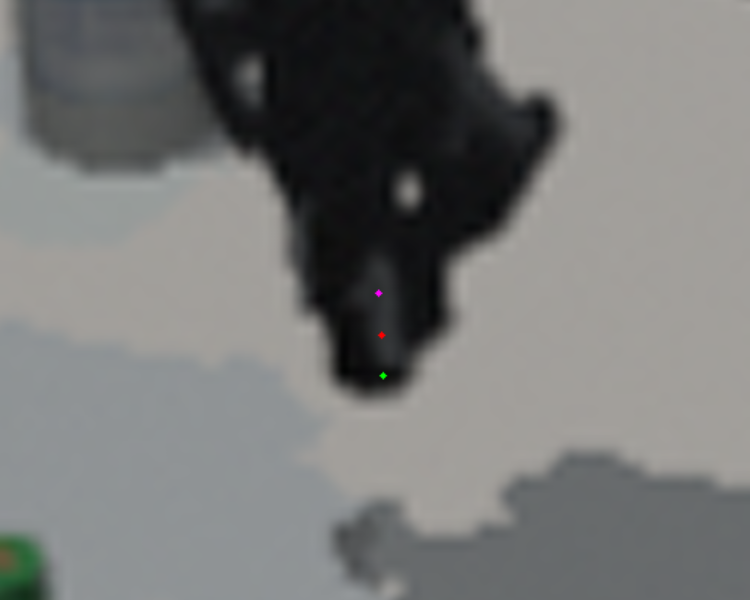

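The mount is held upright, with its lower edge at crop (370,395) as predicted. I take it over the chuck.

```bash
python3 -m creep '[[[-10,-38,0],[0,0,0]],[[-10,-38,0],[0,0,0]],[[-10,-38,0],[0,0,0]],[[-10,-38,0],[0,0,0]],[[-10,-39,0],[0,0,0]],[[0,0,15],[0,0,0]],[[0,0,10],[0,0,0]],[[0,0,0],[0,0,0]],[[0,0,0],[0,0,0]]]'
python3 - <<'E'
from h import *
p=vision.camera("scene"); o=bot.get_obs(); t=o["eef_pos"]; print(t,o["tool_rot"])
im=cv2.resize(p["image"],None,fx=8,fy=8,interpolation=cv2.INTER_CUBIC)
def dot(X,col):
    u=proj(p,X)[0]*8+3.5; cv2.circle(im,tuple(int(a) for a in u),2,col,-1)
a=np.linspace(0,6.28,40)
C=np.array([.5113,-.0837,0])
for i in a:
    dot(C+[.045*np.cos(i),.045*np.sin(i),.009],(0,255,255)); dot(C+[.024*np.cos(i),.024*np.sin(i),.049],(255,0,255))
    dot(t+[.0125*np.cos(i),.0125*np.sin(i),-.0135],(0,255,0))
c=proj(p,t)[0]; x,y=int(c[0]*8),int(c[1]*8); cv2.imwrite("pics/s3.png",cv2.resize(im[y-150:y+330,x-300:x+300],(750,600)))
q=vision.camera("top")
for n,b,k in(("scene",p,"chuck"),("top",q,"chuck")):
    P,m=near(b,C,.055,.006,.013); print(n,len(P),circ(P))
E
```

```text
clock: 5.48
eef_pos: [0.5097, -0.0831, 0.0841]
tool_rot: [0.14, 0.99, 0.0, -0.0]
ft_force: [-0.3, -0.2, -1.6]
grip_width: 0.022
grasp_force: 59.0
[ 0.51001739 -0.08325893  0.08448836] [1.39706589e-01 9.90192933e-01 2.83900656e-05 1.52162433e-04]
scene 180 [ 0.5033 -0.0859  0.0457]
top 0 [0. 0. 0.]
```

View pics/s3.png

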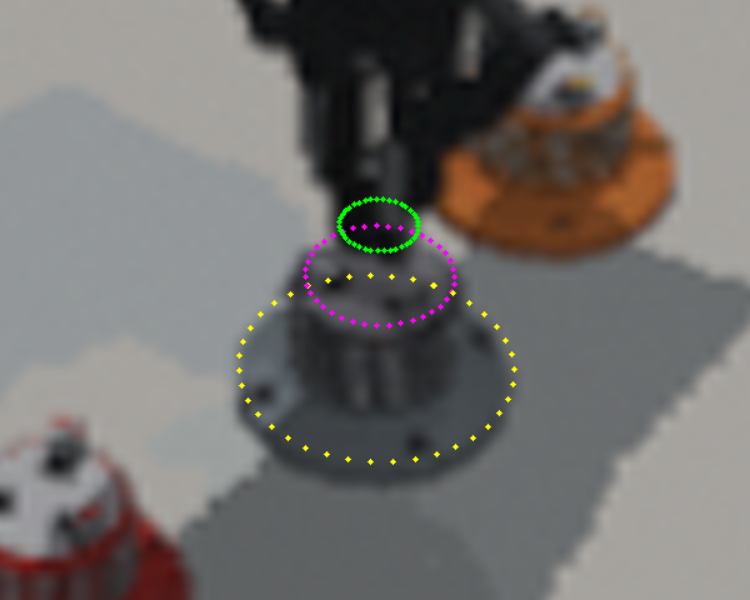

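The flange outline sits about 4 px below its projection, roughly 2 mm nearer the camera, and the mount's bottom at (378,250) matches its ring. I nudge about 1 mm toward the averaged axis and descend, watching the force.

```bash
python3 -m creep '[[[-1,-1,5],[0,0,0]],[[0,0,6],[0,0,0]],[[0,0,4],[0,0,0]],[[0,0,0],[0,0,0]],[[0,0,0],[0,0,0]]]'
python3 -m creep '[[[0,0,2],[0,0,0]],[[0,0,1],[0,0,0]],[[0,0,1],[0,0,0]],[[0,0,0],[0,0,0]],[[0,0,0],[0,0,0]]]'
```

```text
clock: 6.2
eef_pos: [0.5104, -0.0853, 0.0693]
tool_rot: [0.14, 0.99, 0.0, -0.0]
ft_force: [0.0, -0.0, -0.6]
grip_width: 0.022
grasp_force: 59.0
clock: 6.82
eef_pos: [0.5104, -0.0853, 0.0653]
tool_rot: [0.14, 0.99, -0.0, 0.0]
ft_force: [-0.8, 0.9, 0.1]
grip_width: 0.0219
grasp_force: 59.0
```

```bash
python3 -m creep '[[[0,0,1],[0,0,0]],[[0,0,1],[0,0,0]],[[0,0,0],[0,0,0]],[[0,0,0],[0,0,0]]]'
```

```text
clock: 7.32
eef_pos: [0.5106, -0.0853, 0.0642]
tool_rot: [0.14, 0.99, -0.0, 0.0]
ft_force: [-1.3, 0.3, 5.0]
grip_width: 0.0224
grasp_force: 59.7
```

Contact comes at the expected height for the seat. I press a little more.

```bash
python3 -m creep '[[[0,0,1],[0,0,0]],[[0,0,1],[0,0,0]],[[0,0,0],[0,0,0]],[[0,0,0],[0,0,0]],[[0,0,0],[0,0,0]]]'
```

```text
clock: 7.95
eef_pos: [0.5107, -0.0854, 0.0641]
tool_rot: [0.14, 0.99, -0.0, 0.001]
ft_force: [-6.1, 1.5, 17.9]
grip_width: 0.0218
grasp_force: 61.0
```

Pressed with 18 N. I ease off, open and check.

```bash
python3 -m creep '[[[0,0,-1],[0,0,0]],[[0,0,-1],[0,0,0]],[[0,0,0],[0,0,0]]]'
python3 -m creep '[[[0,0,0],[0,0,0]],[[0,0,0],[0,0,0]],[[0,0,0],[0,0,0]],[[0,0,0],[0,0,0]],[[0,0,0],[0,0,0]],[[0,0,0],[0,0,0]]]' 85
python3 - <<'E'
from h import *
p=vision.camera("scene"); t=bot.get_obs()["eef_pos"]
im=cv2.resize(p["image"],None,fx=8,fy=8,interpolation=cv2.INTER_CUBIC)
c=proj(p,t)[0]; x,y=int(c[0]*8),int(c[1]*8); cv2.imwrite("pics/s4.png",cv2.resize(im[y-240:y+240,x-300:x+300],(750,600)))
E
```

```text
clock: 8.32
eef_pos: [0.5106, -0.0853, 0.0642]
tool_rot: [0.14, 0.99, -0.0, 0.0]
ft_force: [-2.8, 2.0, 8.1]
grip_width: 0.0224
grasp_force: 59.8
clock: 9.07
eef_pos: [0.5104, -0.0853, 0.0633]
tool_rot: [0.14, 0.99, -0.0, -0.0]
ft_force: [-0.7, 0.7, -0.6]
grip_width: 0.085
grasp_force: 0.0
```

View pics/s4.png

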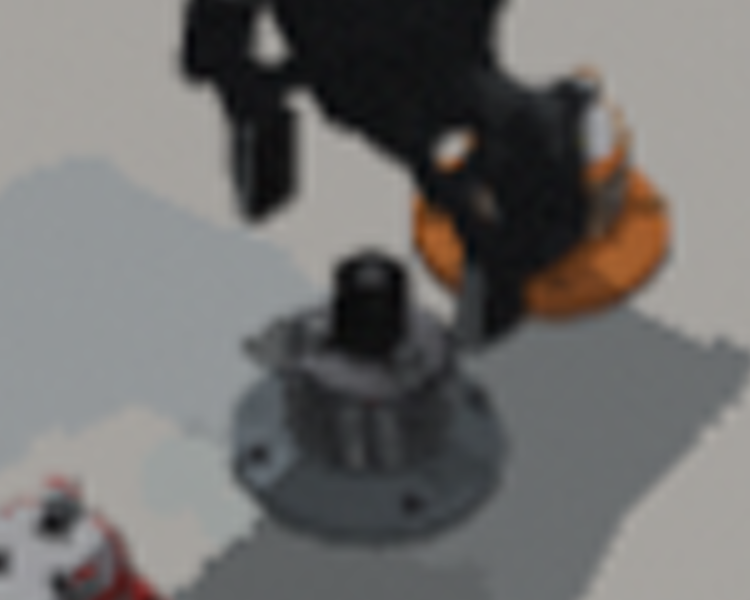

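The mount stands upright at crop (370,305), between the jaws. I lower the open fingers around the sleeve and grip it.

```bash
python3 -m creep '[[[0,0,15],[0,0,0]],[[0,0,15],[0,0,0]],[[0,0,8],[0,0,0]],[[0,0,4],[0,0,0]],[[0,0,0],[0,0,0]]]'
python3 -m creep '[[[0,0,0],[0,0,0]],[[0,0,0],[0,0,0]],[[0,0,0],[0,0,0]],[[0,0,0],[0,0,0]],[[0,0,0],[0,0,0]]]' 45
```

```text
clock: 9.75
eef_pos: [0.5102, -0.0853, 0.0209]
tool_rot: [0.14, 0.99, -0.0, -0.0]
ft_force: [-0.9, -0.4, 0.6]
grip_width: 0.0853
grasp_force: 0.0
clock: 10.38
eef_pos: [0.5107, -0.0861, 0.0224]
tool_rot: [0.14, 0.99, -0.001, 0.001]
ft_force: [-2.3, -1.3, 5.0]
grip_width: 0.0539
grasp_force: 63.3
```

The grip is good and side forces are small. I turn in stages.

```bash
python3 -m creep '[[[0,-0.5,0],[0,0,0.1]],[[0,0,0],[0,0,0.15]],[[0,0,0],[0,0,0.15]],[[0,0,0],[0,0,0.15]],[[0,0,0],[0,0,0.15]],[[0,0,0],[0,0,0]],[[0,0,0],[0,0,0]]]'
python3 -c "
from h import *
o=bot.get_obs(); print(o['joint_pos'],o['ft_torque'])"
```

```text
clock: 11.25
eef_pos: [0.5102, -0.0868, 0.0224]
tool_rot: [0.472, 0.882, -0.001, 0.001]
ft_force: [-2.3, -2.1, 7.3]
grip_width: 0.0539
grasp_force: 63.3
[-0.16728923  0.46243851 -0.26695071  0.84073061 -0.00226405  0.81581172] [-0.66861745  0.80122297 -0.15390507]
```

```bash
python3 -m creep '[[[0,0,0],[0,0,0.1]],[[0,0,0],[0,0,0.1]],[[0,0,0],[0,0,0]]]'
python3 -c "
from h import *
o=bot.get_obs(); print(o['joint_pos'][5],o['ft_torque'][2])"
python3 -m creep '[[[0,0,0],[0,0,0.1]],[[0,0,0],[0,0,0.05]],[[0,0,0],[0,0,0]]]'
python3 -c "
from h import *
o=bot.get_obs(); print(o['joint_pos'][5],o['ft_torque'][2])"
python3 -m creep '[[[0,0,0],[0,0,0.05]],[[0,0,0],[0,0,0.05]],[[0,0,0],[0,0,0]]]'
python3 -c "
from h import *
o=bot.get_obs(); print(o['joint_pos'][5],o['ft_torque'][2])"
```

```text
clock: 11.62
eef_pos: [0.5099, -0.0869, 0.0224]
tool_rot: [0.558, 0.83, -0.001, 0.001]
ft_force: [-3.0, -2.6, 6.5]
grip_width: 0.054
grasp_force: 63.3
1.016328269082744 -0.19980985120542574
clock: 12.0
eef_pos: [0.5097, -0.087, 0.0224]
tool_rot: [0.618, 0.786, -0.001, 0.001]
ft_force: [-3.0, -3.3, 7.0]
grip_width: 0.0536
grasp_force: 63.4
1.1659956285369308 -0.1865342453948596
clock: 12.38
eef_pos: [0.5096, -0.087, 0.0224]
tool_rot: [0.657, 0.754, -0.001, 0.001]
ft_force: [-4.4, -2.9, 7.6]
grip_width: 0.0536
grasp_force: 63.5
1.2656385668689494 -0.06600936122063968
```

```bash
for i in 1; do :; done; python3 -m creep '[[[0,0,0],[0,0,0.04]],[[0,0,0],[0,0,0]]]'
G='from h import *
for i in range(4):
    vision.camera("scene"); o=bot.get_obs(); print(o["joint_pos"][5].round(4),o["ft_torque"].round(3),o["tau"][5].round(3))'
python3 -c "$G"; python3 -m creep '[[[0,0,0],[0,0,0.04]],[[0,0,0],[0,0,0]]]'; python3 -c "$G"
```

```text
clock: 12.62
eef_pos: [0.5096, -0.087, 0.0224]
tool_rot: [0.672, 0.741, -0.001, 0.001]
ft_force: [-3.3, -3.2, 8.2]
grip_width: 0.0536
grasp_force: 63.5
1.3052 [-0.626  1.103  0.089] 0.057
1.3051 [-0.623  1.143  0.093] 0.054
1.3052 [-0.65   1.118  0.014] 0.055
1.3051 [-0.611  1.118  0.036] 0.055
clock: 13.08
eef_pos: [0.5095, -0.087, 0.0224]
tool_rot: [0.686, 0.728, -0.001, 0.001]
ft_force: [-4.2, -4.5, 7.1]
grip_width: 0.0539
grasp_force: 63.5
1.3448 [-0.689  1.115  0.217] 0.202
1.3447 [-0.638  1.101  0.246] 0.2
1.3447 [-0.677  1.115  0.213] 0.201
1.3448 [-0.652  1.2    0.191] 0.201
```

The torque is climbing, so the jaws are bearing. I turn a little further.

```bash
python3 -m creep '[[[0,0,0],[0,0,0.04]],[[0,0,0],[0,0,0.03]],[[0,0,0],[0,0,0]],[[0,0,0],[0,0,0]],[[0,0,0],[0,0,0]]]'
python3 -c '
from h import *
for i in range(2):
    vision.camera("scene"); o=bot.get_obs(); print(o["joint_pos"][5].round(4),o["ft_torque"].round(3),o["tau"][5].round(3))'
```

```text
clock: 13.9
eef_pos: [0.5094, -0.087, 0.0224]
tool_rot: [0.711, 0.703, -0.001, 0.001]
ft_force: [-4.9, -3.1, 9.0]
grip_width: 0.0541
grasp_force: 63.7
1.4138 [-0.761  1.19   0.578] 0.579
1.4137 [-0.712  1.245  0.566] 0.579
```

Firmly clamped: total turn 1.30 rad and torque up by about 0.75 N m. I release, lift clear and check.

```bash
python3 -m creep '[[[0,0,0],[0,0,0]],[[0,0,0],[0,0,0]],[[0,0,0],[0,0,0]],[[0,0,0],[0,0,0]],[[0,0,-15],[0,0,0]],[[0,0,-40],[0,0,0]],[[0,0,-50],[0,0,0]],[[0,0,-50],[0,0,0]],[[0,0,-20],[0,0,0]],[[0,0,0],[0,0,0]]]' 85
python3 - <<'E'
from h import *
p=vision.camera("scene")
im=cv2.resize(p["image"],None,fx=8,fy=8,interpolation=cv2.INTER_CUBIC)
c=proj(p,[.51,-.085,.05])[0]; x,y=int(c[0]*8),int(c[1]*8); cv2.imwrite("pics/s5.png",cv2.resize(im[y-240:y+240,x-300:x+300],(750,600)))
P,_=near(p,(.507,-.086),.03,.068,.085); print(len(P),P.mean(0),circ(P))
E
```

```text
clock: 15.25
eef_pos: [0.5118, -0.086, 0.1993]
tool_rot: [0.711, 0.703, 0.002, 0.002]
ft_force: [-0.2, -0.4, -0.7]
grip_width: 0.0848
grasp_force: 0.0
43 [ 0.50380982 -0.08639446  0.07485693] [ 0.5041 -0.0845  0.0138]
```

View pics/s5.png

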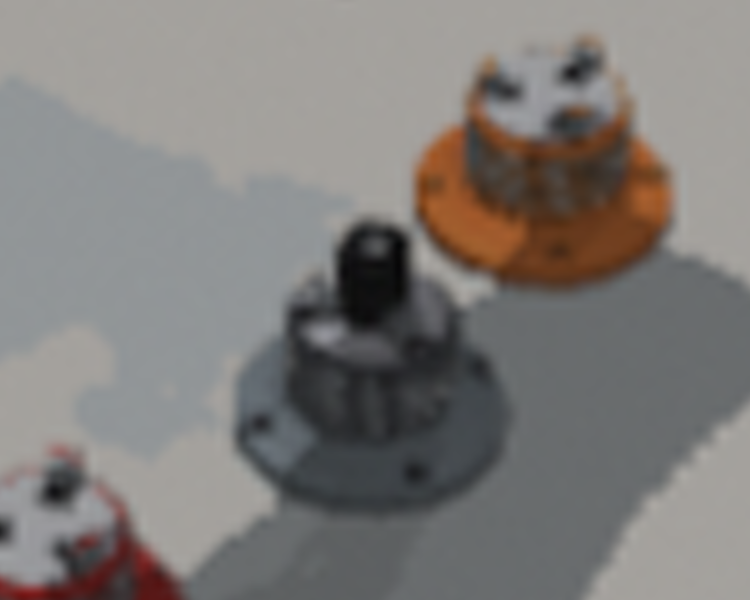

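The mount stands upright at crop (373,272), centred, with the jaws closed on it and the gripper clear. I hand it in.

```bash
python3 -c "
from workcell import workorder
print(workorder.job_done())"
```

```text
the job is handed in; nothing more can be done
None
```

I seated the black mount on the grey chuck, pressed it down with about 18 N, clamped it with 1.30 rad of clockwise sleeve turn, released it and handed the job in at about 15 s; no verdict came back.

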